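Turn the carved face of a six-sided printing block up and set it against the fence

ROBOT

A 6-joint arm with a two-finger parallel gripper is mounted at the origin on the work surface. World frame = base frame: x ahead of the robot, y to its left, z up, the work surface at z = 0. Lengths are in mm, angles in degrees, forces in N, time in s.
With the tool pointing down it reaches from about 325 to 875 mm from the base axis. Payload 4.4 kg.
Tool frame: the origin (TCP) lies on the centre line of the jaws, within the pads' length; the fingertips stand 25 mm ahead of it and the grasp point (between the pads) lies 6 mm ahead of it; z points along the fingers, y is the direction in which the jaws open and shut (so a half turn about z gives the same grasp; the last joint's range is limited). The gripper opens to 85 mm and grips with 20 to 120 N. Pads are 22 mm wide; open, the fingers measure 114 mm over their backs; the gripper's body (76 mm by 85 mm) begins 54 mm behind the grasp point. The pads swing forward as they close: fully open they stand 13 mm farther back than shut.
Start: joints at [54.918, 11.837, 88.321, -0, 79.842, -8.623], TCP at [256.207, 514.767, 218.582] pointing down, gripper open.
Joint ranges: [-156.59, 156.59], [-49.26, 127.26], [12.9, 141.05], [-63.56, 243.56], [4.71, 150.69], [-161.64, 161.64]. Speed limits (degrees/s): [159.86, 159.86, 180, 180, 180, 180].

INTERFACE

Orientations are given as a 3x3 rotation matrix whose columns are the frame's x, y, z axes.
In Python, from cell import ctrl, imaging, sign_off gives the robot as it stands.
- The arm moves only by the shell command python3 -m crank 'ROWS' [FORCE]. ROWS is JSON, one flat list of numbers, 7 for each row, row after row: the turn, a rotation vector about the tool's x, y, z in degrees, then the shift along the tool's x, y, z in m, then the finger opening in m, from 0 to 0.0854. A call has exactly 10 rows; each row is the pose to reach, as a shift and turn from the pose measured when the call began, along the tool's axes at that moment; what a row does not reach only later rows make up. A row lasts 1/12 s, in which the tool goes at most 41.7 mm and 7.16 degrees, less where a joint would pass 70% of its speed; a pose out of reach is approached as far as the arm can. A call with a gripper value outside its range is refused whole. The fingers move at their own pace and stop on an object; FORCE is the grip in N (left out, the last holds). Time passes only in rows, so rows that repeat a pose let the fingers close, or fill a call up. It gives the time, the measured TCP pose, the force and the opening at its end, in the units of the state.
- ctrl.read_state(): the state, without advancing time (a new reading comes with each control period).
- imaging.read_camera(name): name is "scene" or "top" or "wrist"; returns a dict with "color" (420x560x3 uint8, red, green, blue), "camera_matrix" (3x3 intrinsics, pixels), "extrinsics" (4x4, takes a point from camera to world coordinates). Camera axes: x right, y down, z forward; pixel columns grow to the right and rows downward; lengths in mm; the calibration is good to about 2 mm. A picture is of the moment at which its call begins. There is no depth.
- sign_off(): hands the job in, once; it reports no verdict.
The state is a dict: "t": time; "joints": joint angles; "joint_velocities": joint speeds; "joint_torque": joint torques, N m; "tcp_pos": TCP position; "orientation": TCP orientation; "wrist_force": force on the tool from outside, world axes, zero at the start; "moment": the same for the moment, N m; "gripper_width": opening from 0.0 (shut) to 1.0 (fully open).
Only numpy, scipy, OpenCV 4.12 (cv2) and the standard library are available. Lean on these libraries where they do the work, as an engineer would, in place of code of your own. Each camera call takes 0.05 s, during which the arm holds its last target. There are 200 camera calls.

TASK

The six-sided wooden printing block has one carved flat, the one with two long grooves. Roll the block over on the mat, without ever lifting it clear of the mat, until the carved flat faces straight up, and leave it resting flat with its long side flush against the upright wooden fence, no end sticking out past it: once the carved flat is up, press the block home against the fence for a moment with a steady push of about 15 N, never hitting or squeezing it there with more than 25 N. Leave the loose things around the mat alone.

Things in the scene. Friction and masses are not known exactly. Their poses are not given: they have to be found in the camera images.
- block_carved (a point): Middle of the light-wood hexagonal block (40 mm inside every flat). x axis: along the block. z axis: out through the carved flat, the only one with two lengthwise grooves (10 mm wide, 5 mm deep, open at the ends, where they show as notches); carved flat up = this z axis up. At the start it is two facets from the top, low on the block's right-hand (-y) side.
- fence: Fixed upright brown wooden rail, 340 mm long (x axis), 24 mm thick (y axis), 60 mm high above the mat, across the mat's left (+y) or right (-y) end. Origin: centre of its underside. Plain on both sides; the block goes on the side that looks to the middle of the mat, where the block's centre ends 58 mm from the rail's mid-plane.
- mat: Fixed black rubber mat, 320 x 740 mm, 3 mm thick; its top is 3 mm above the table. Origin at the centre of its underside, long side along y. Wood on it has a friction coefficient of about 0.6, so that sliding the block takes 3 to 5 N.
- tray: Fixed aluminium ink tray, 260 x 84 mm and 30 mm high, with an inking roller in it (up to 40 mm high), on the mat's end opposite the fence; not part of the job. Origin at the centre of its underside, long side along x.
- bowl: Bystander: blue plastic bowl, 100 mm wide, 50 mm high. Origin on its underside. Leave it where it is.
- jar: Bystander: glass jar, 60 mm wide, 90 mm high. Origin on its underside. Leave it where it is.
- tin: Bystander: metal can, 72 mm wide, 100 mm high. Origin on its underside. Leave it where it is.
- mug: Bystander: white mug, 80 mm wide, 90 mm high. Origin on its underside. Leave it where it is.
- knife: Bystander: palette knife lying flat to the left of the mat. Origin on its underside. Leave it where it is.
- brush: Bystander: paint brush lying to the right of the mat. Origin on its underside. Leave it where it is.
- eraser: Bystander: white eraser, 40 x 24 x 14 mm, on the mat's near edge. Origin on its underside. Leave it where it is.
- block: The block: regular hexagon, 160 mm long, 80 mm across flats (each flat 46.2 mm wide), 92.4 mm across corners (too wide to grasp), about 0.6 kg. Lying on a flat its two widest edges are 40 mm above the mat, its top 80 mm; one roll moves it 46.2 mm sideways. Origin: middle of the flat it starts on, and turns with it; use block_carved for its place.

How it is judged (in metres and radians):
On the way:
1. with the carved flat up, the block is pressed against the fence: 5 N or more arrive at the fence (the mat's friction takes up to 5 N of the push) for 0.2 s (angle between block_carved's own z axis and vertical below 0.08 rad and contact force between block and fence above 5 N), for 0.2 s.
At the end, for the whole second after the job is handed in: Carved flat up within 0.08 rad; block at rest, flat on the mat (centre 39 to 47 mm above the table), parallel to the fence within 0.04 rad, its centre within 61 mm of the fence's mid-plane (touching is 58 mm) and within 90 mm of the fence's middle along it (no end past the fence) (angle between block_carved's own z axis and vertical below 0.08 rad and y of block_carved in the frame of fence between -0.061 and 0.061 m and x of block_carved in the frame of fence between -0.09 and 0.09 m and angle between the x axis of block_carved and the x axis of fence, either way round below 0.04 rad and height (world z) of block_carved between 0.039 and 0.047 m and linear speed of block below 0.01 m/s).
It fails at once if the block is lifted clear of the mat (its centre more than 65 mm above the table; 49 mm is the most that rolling needs) (height (world z) of block_carved above 0.065 m).
It fails at once if the block is pressed or knocked against the fence with more than 25 N (contact force between block and fence above 25 N).
It fails at once if one of the loose things (bowl, jar, tin, mug, palette knife, brush, eraser) is moved by more than 25 mm (distance of any of bowl, jar, tin, mug, knife, brush, eraser from where it was at the start of the episode above 0.025 m).
It also fails if it takes over 61 s, if anything falls off the work surface, if the arm or the gripper's body presses on something with over 40 N, if the wrist force passes 120 N, or if a joint passes its speed limit or range.

## Working session

There is one attempt and no reset: what is moved stays moved. The work goes in short steps, Python scripts to look and compute and a shell command to move; the robot and the scene stay as the last step left them, time stands still between calls to the robot, and variables do not carry over. Pictures are saved under pics/ and viewed, about 8 in all and at most 12, crops included, and the job is handed in when it is done.

```bash
mkdir -p pics; ls
python3 - <<'E'
from cell import ctrl,imaging
import cv2,numpy as np
s=ctrl.read_state();print({k:np.round(v,3).tolist() for k,v in s.items()})
for n in("scene","top"):
    c=imaging.read_camera(n);cv2.imwrite(f"pics/{n}0.png",cv2.cvtColor(c["color"],cv2.COLOR_RGB2BGR))
    np.savez(f"{n}0.npz",**c);print(n,np.round(c["camera_matrix"],1).tolist(),np.round(c["extrinsics"],3).tolist())
E
```

```text
pics
{'t': 0.0, 'joints': [54.918, 11.886, 88.404, -0.001, 79.841, -8.622], 'joint_velocities': [0.047, -0.094, -0.095, 0.021, 0.084, -0.025], 'joint_torque': [-0.0, -38.303, -29.159, -0.0, 0.01, -0.0], 'tcp_pos': [255.758, 514.121, 217.415], 'orientation': [[-0.895, 0.446, -0.001], [0.446, 0.895, -0.002], [0.0, -0.002, -1.0]], 'wrist_force': [-0.734, -0.592, 0.036], 'moment': [-0.006, 0.034, -0.003], 'gripper_width': 0.997}
scene [[380.2, 0.0, 272.2], [0.0, 380.2, 217.3], [0.0, 0.0, 1.0]] [[-0.167, 0.793, -0.585, 1152.375], [0.986, 0.142, -0.089, 70.502], [0.013, -0.592, -0.806, 845.991], [0.0, 0.0, 0.0, 1.0]]
top [[510.5, 0.0, 280.7], [0.0, 510.5, 212.3], [0.0, 0.0, 1.0]] [[0.007, -0.986, 0.168, 370.475], [-1.0, -0.006, 0.005, -8.8], [-0.004, -0.168, -0.986, 1300.621], [0.0, 0.0, 0.0, 1.0]]
```

View pics/top0.png

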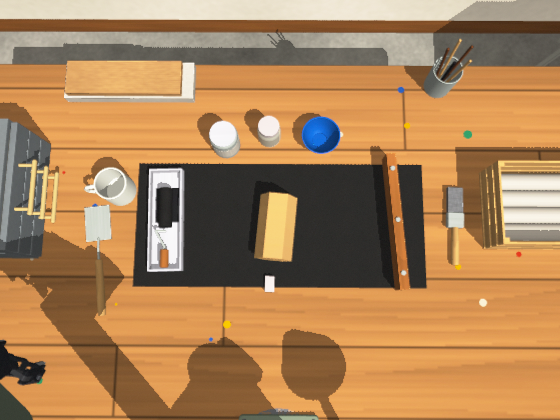

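View pics/scene0.png

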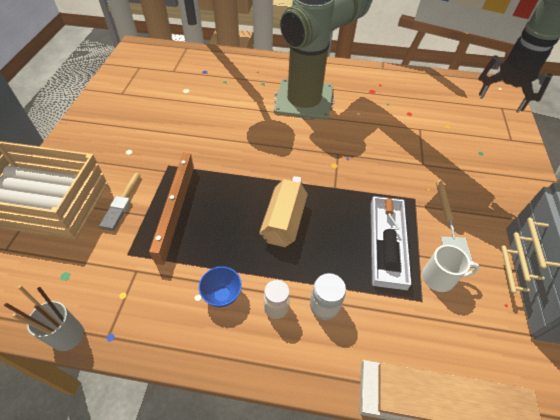

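The fence is at the mat's right (-y) end and the block lies mid-mat at about (276,228) in the top view. The eraser is near the block's robot-side end at (269,284). The carved flat is 120° round on the -y side, so 4 rolls toward the fence (185 mm) bring it up. Next I'll measure these.

```bash
cat > h.py <<'E'
import numpy as np,cv2
from cell import ctrl,imaging
def snap(n,png=None):
    c=imaging.read_camera(n)
    if png: cv2.imwrite(f"pics/{png}.png",cv2.cvtColor(c["color"],cv2.COLOR_RGB2BGR))
    return c
def cast(c,uv,z):
    uv=np.atleast_2d(np.asarray(uv,float));K=np.asarray(c["camera_matrix"]);E=np.asarray(c["extrinsics"])
    d=(np.c_[uv,np.ones(len(uv))]@np.linalg.inv(K).T)@E[:3,:3].T
    return E[:3,3]+d*((z-E[2,3])/d[:,2])[:,None]
def proj(c,P):
    E=np.asarray(c["extrinsics"]);q=(np.atleast_2d(P)-E[:3,3])@E[:3,:3]@np.asarray(c["camera_matrix"]).T
    return q[:,:2]/q[:,2:]
E
python3 - <<'E'
from h import *
c=dict(np.load("top0.npz"));im=c["color"];hsv=cv2.cvtColor(im,cv2.COLOR_RGB2HSV)
for name,lo,hi,roi in (("screws",(0,0,150),(180,90,255),(385,160,410,280)),("eraser",(0,0,150),(180,60,255),(255,268,285,300)),("block",(8,60,110),(35,255,255),(225,175,330,268)),("fence",(3,100,40),(20,255,255),(370,165,425,285))):
    m=np.zeros(im.shape[:2],np.uint8);x0,y0,x1,y1=roi;m[y0:y1,x0:x1]=cv2.inRange(hsv,lo,hi)[y0:y1,x0:x1]
    for k in cv2.findContours(m,cv2.RETR_EXTERNAL,cv2.CHAIN_APPROX_NONE)[0]:
        if cv2.contourArea(k)<3: continue
        (u,v),wh,a=cv2.minAreaRect(k);z={"screws":63,"eraser":17,"block":83,"fence":63}[name]
        print(name,round(u,1),round(v,1),np.round(wh,1),round(a,1),np.round(cast(c,[[u,v]],z)[0],1))
        if name in("block",):
            print(cv2.approxPolyDP(k,3,True)[:,0].tolist())
crop=cv2.cvtColor(im[150:300,140:440],cv2.COLOR_RGB2BGR)
cv2.imwrite("pics/crop1.png",cv2.resize(crop,None,fx=2.6,fy=2.6,interpolation=cv2.INTER_CUBIC))
E
```

```text
screws 403.0 272.0 [4. 4.] 90.0 [ 437.7 -298.3   63. ]
screws 398.0 219.0 [4. 4.] 90.0 [ 566.9 -290.4   63. ]
screws 392.0 168.0 [4. 4.] 90.0 [ 695.6 -279.5   63. ]
eraser 269.5 283.5 [15.  9.] 90.0 [409.5  24.3  17. ]
block 276.0 226.2 [37.6 68.4] 6.0 [544.3   8.3  83. ]
[[262, 194], [254, 257], [290, 261], [297, 198], [287, 193]]
fence 422.5 203.5 [77.  3.] 90.0 [ 605.9 -351.9   63. ]
fence 395.6 224.5 [121.1  16.1] 84.3 [ 553.3 -284.2   63. ]
```

View pics/crop1.png

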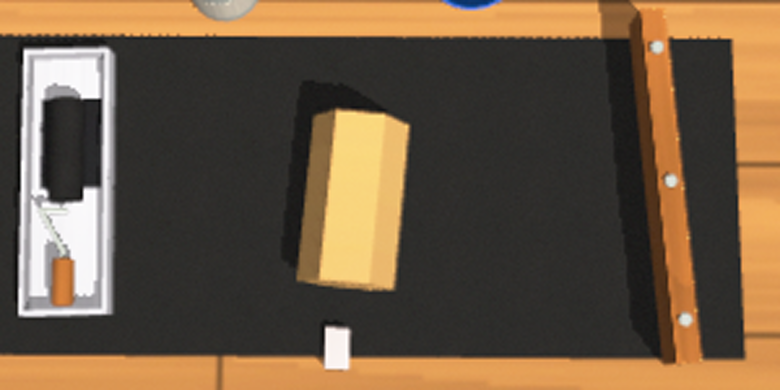

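Crop: the top flat's corners are at about (335,109), (384,115), (369,287), (320,281). The widest edges run (317,115)-(297,283) on the left and (409,125)-(394,291) on the right. The eraser is at (337,348).

Run:
```python
from h import *
c=dict(np.load("top0.npz"))
f=lambda p:np.array(p)/2.6+[140-.3,150-.3]
T=cast(c,f([(335,109),(384,115),(369,287),(320,281)]),83);print(np.round(T,1).tolist(),np.round(np.linalg.norm(T-np.roll(T,-1,0),axis=1),1))
W=cast(c,f([(317,115),(409,125),(394,291),(297,283)]),43);print(np.round(W,1).tolist(),np.round(np.linalg.norm(W-np.roll(W,-1,0),axis=1),1))
for P in(T,W):
    d=(P[0]-P[3])+(P[1]-P[2]);print("ctr",P.mean(0).round(1),"yaw of axis from +x",np.degrees(np.arctan2(d[1],d[0])).round(2))
F=cast(c,[(403,272),(398,219),(392,168)],63);d=F[2]-F[0];th=np.arctan2(d[1],d[0]);print("fence",F.mean(0).round(1),np.degrees(th).round(2))
n=np.array([-np.sin(th),np.cos(th)]);ax=np.array([np.cos(th),np.sin(th)])
b=(T.mean(0)+W.mean(0))[:2]/2-F.mean(0)[:2];print("block in fence: along",ax@b,"off",n@b)
M=cast(c,f([(0,36),(733,39),(745,358)]),3);print("mat",M.round(0).tolist())
TR=cast(c,f([(24,48),(113,48),(110,313),(20,315)]),30);print(TR.round(0).tolist())
R=np.array(ctrl.read_state()["orientation"]);print(np.degrees(np.arctan2(R[1,1],R[0,1])))
```

```text
[[629.4, 27.2, 83.0], [623.9, -18.7, 83.0], [463.0, -5.7, 83.0], [468.2, 39.3, 83.0]] [ 46.3 161.4  45.3 161.6]
[[631.8, 45.7, 43.0], [622.5, -43.3, 43.0], [462.4, -29.3, 43.0], [469.4, 62.6, 43.0]] [ 89.5 160.7  92.1 163.3]
ctr [546.1  10.5  83. ] yaw of axis from +x -4.45
ctr [546.5   9.   43. ] yaw of axis from +x -5.46
fence [ 566.7 -289.4   63. ] 4.15
block in fence: along 1.3038830746009964 off 299.8049332312005
mat [[720.0, 369.0, 3.0], [721.0, -370.0, 3.0], [403.0, -369.0, 3.0]]
[[700.0, 336.0, 30.0], [701.0, 248.0, 30.0], [441.0, 241.0, 30.0], [438.0, 327.0, 30.0]]
63.54252193302009
```

```bash
cat > mv.py <<'E'
# print tool-frame shift/turn for a world target: x y z(mm) yaw(deg of jaw axis from +x)
import sys
from h import *
from scipy.spatial.transform import Rotation as Ro
s=ctrl.read_state();R=np.array(s["orientation"]);p=np.array(s["tcp_pos"])
a=np.array(list(map(float,sys.argv[1:4])));y=np.radians(float(sys.argv[4]))
G=np.c_[[np.sin(y)*-1,np.cos(y),0],[np.cos(y),np.sin(y),0],[0,0,-1]]
if np.linalg.det(G)<0: G[:,0]*=-1
if abs(np.trace(R.T@G))<0 or np.trace(R.T@G)<1: G[:,:2]*=-1 if np.trace(R.T@(G*[-1,-1,1]))>np.trace(R.T@G) else 1
print("t",round(s["t"],2),"tcp",p.round(1),"F",np.round(s["wrist_force"],1),"turn",Ro.from_matrix(R.T@G).as_rotvec(degrees=True).round(2),"shift m",(R.T@(a-p)/1000).round(4))
E
python3 mv.py 545 115 200 4.15; which python3; python3 - <<'E'
E
```

```text
t 0.1 tcp [255.8 514.2 217.5] F [ 0.1  0.3 -0.7] turn [-1.200e-01  5.000e-02  5.939e+01] shift m [-0.4368 -0.2285  0.0179]
/bin/python3
```

```bash
python3 -m crank '[0,0,6,-0.036,-0.019,0,0.085, 0,0,12,-0.072,-0.038,0,0.085, 0,0,18,-0.108,-0.057,0,0.085, 0,0,24,-0.144,-0.076,0,0.085, 0,0,30,-0.18,-0.095,0,0.085, 0,0,36,-0.216,-0.114,0,0.085, 0,0,42,-0.252,-0.133,0,0.085, 0,0,48,-0.288,-0.152,0,0.085, 0,0,54,-0.324,-0.171,0,0.085, 0,0,59,-0.36,-0.19,0,0.085]'; python3 mv.py 545 115 150 4.15
```

```text
t: 0.93
tcp_pos: [493.8, 181.8, 217.4]
orientation: [[-0.074, 0.997, -0.002], [0.997, 0.074, -0.002], [-0.002, -0.002, -1.0]]
wrist_force: [0.6, 1.3, 0.6]
gripper_width: 0.996
t 0.93 tcp [493.8 181.8 217.4] F [0.6 1.3 0.6] turn [-0.12  0.09  0.1 ] shift m [-0.0703  0.0462  0.0674]
```

```bash
python3 -m crank '[0,0,0,-0.03,0.02,0.01,0.085, 0,0,0,-0.06,0.04,0.03,0.085, 0,0,0,-0.07,0.046,0.06,0.085, 0,0,0,-0.07,0.046,0.09,0.085, 0,0,0,-0.07,0.046,0.115,0.085, 0,0,0,-0.07,0.046,0.135,0.085, 0,0,0,-0.07,0.046,0.147,0.085, 0,0,0,-0.07,0.046,0.147,0.085, 0,0,0,-0.07,0.046,0.147,0.085, 0,0,0,-0.07,0.046,0.147,0.085]'
python3 - <<'E'
from h import *
c=snap("scene");p=proj(c,np.array(ctrl.read_state()["tcp_pos"]))[0];print(p)
x,y=p.astype(int);x0,y0=max(x-90,0),max(y-70,0)
cv2.imwrite("pics/tip.png",cv2.resize(cv2.cvtColor(c["color"][y0:y0+140,x0:x0+180],cv2.COLOR_RGB2BGR),None,fx=4,fy=4,interpolation=cv2.INTER_CUBIC));print(x0,y0);np.savez("tip.npz",**c)
E
python3 mv.py 545 70 70 4.15
```

```text
t: 1.77
tcp_pos: [545.9, 115.4, 71.9]
orientation: [[-0.075, 0.997, 0.001], [0.997, 0.075, -0.002], [-0.002, 0.001, -1.0]]
wrist_force: [0.6, 0.5, 0.4]
gripper_width: 0.995
[325.22202354 210.89296013]
235 140
t 1.82 tcp [546.3 115.4  72.3] F [-0.3 -0.6 -0.6] turn [0.09 0.1  0.12] shift m [-0.0452 -0.0046  0.0024]
```

View pics/tip.png

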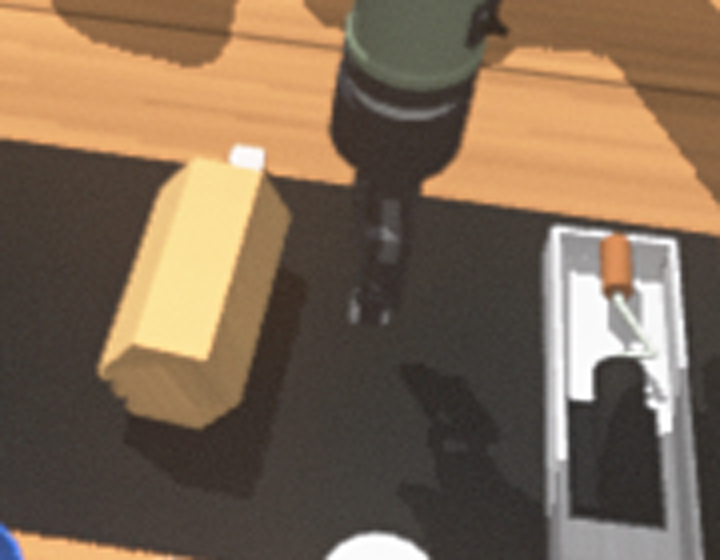

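Run:
```python
from h import *
c=dict(np.load("tip.npz"))
for z in(30,45,50,55,60): print(z,cast(c,[(327.5,220.5)],z).round(0))
```

```text
30 [[544. 127.  30.]]
45 [[555. 126.  45.]]
50 [[559. 125.  50.]]
55 [[563. 125.  55.]]
60 [[566. 125.  60.]]
```

Run:
```python
from h import *
c=dict(np.load("tip.npz"));p=[(595,119,z) for z in(40,47,54,60)]+[(497,112,z) for z in (47,60)];print(proj(c,np.array(p,float)).round(1).tolist())
im=c["color"][170:250,290:370].astype(float);im=np.clip((im/90)**.6*255,0,255).astype(np.uint8)
cv2.imwrite("pics/tip2.png",cv2.resize(cv2.cvtColor(im,cv2.COLOR_RGB2BGR),None,fx=7,fy=7,interpolation=cv2.INTER_CUBIC))
```

```text
[[323.4, 233.7], [323.7, 232.2], [324.1, 230.6], [324.4, 229.3], [324.4, 202.1], [325.0, 199.0]]
```

View pics/tip2.png

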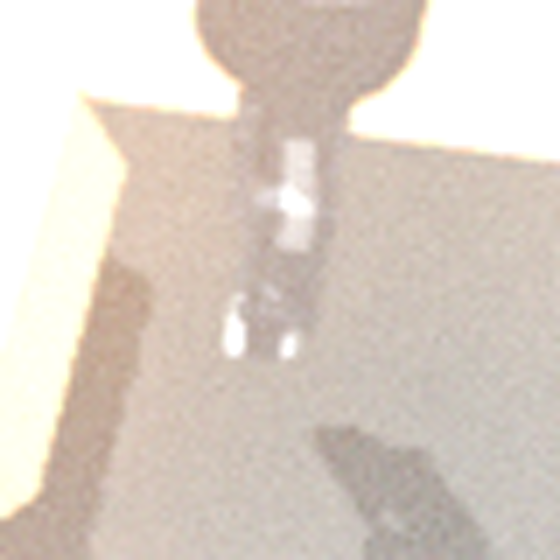

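```bash
python3 -m crank '[0,0,0,0,0,0.015,0.085, 0,0,0,0,0,0.030,0.085, 0,0,0,0,0,0.036,0.085, 0,0,0,0,0,0.039,0.085, 0,0,0,0,0,0.041,0.085, 0,0,0,0,0,0.043,0.085, 0,0,0,0,0,0.044,0.085, 0,0,0,0,0,0.044,0.085, 0,0,0,0,0,0.044,0.085, 0,0,0,0,0,0.044,0.085]'
python3 - <<'E'
from h import *
c=snap("top");s=ctrl.read_state();print(s["tcp_pos"])
im=c["color"][170:280,200:310].astype(float);im=np.clip((im/140)**.6*255,0,255).astype(np.uint8)
cv2.imwrite("pics/top2.png",cv2.resize(cv2.cvtColor(im,cv2.COLOR_RGB2BGR),None,fx=5,fy=5,interpolation=cv2.INTER_CUBIC))
c=snap("scene")
im=c["color"][170:250,290:370].astype(float);im=np.clip((im/90)**.6*255,0,255).astype(np.uint8)
cv2.imwrite("pics/tip3.png",cv2.resize(cv2.cvtColor(im,cv2.COLOR_RGB2BGR),None,fx=7,fy=7,interpolation=cv2.INTER_CUBIC))
E
```

```text
t: 2.65
tcp_pos: [546.6, 115.4, 28.7]
orientation: [[-0.075, 0.997, 0.002], [0.997, 0.075, -0.002], [-0.002, 0.002, -1.0]]
wrist_force: [-0.5, -0.8, -0.6]
gripper_width: 0.994
[546.60368018 115.34592505  28.65721448]
```

```bash
python3 -m crank '[0,0,0,0,0,0.001,0.085, 0,0,0,0,0,0.002,0.085, 0,0,0,0,0,0.003,0.085, 0,0,0,0,0,0.004,0.085, 0,0,0,0,0,0.005,0.085, 0,0,0,0,0,0.006,0.085, 0,0,0,0,0,0.006,0.085, 0,0,0,0,0,0.006,0.085, 0,0,0,0,0,0.006,0.085, 0,0,0,0,0,0.006,0.085]'
```

```text
t: 3.58
tcp_pos: [546.6, 115.3, 22.6]
orientation: [[-0.075, 0.997, 0.002], [0.997, 0.075, -0.001], [-0.002, 0.002, -1.0]]
wrist_force: [0.4, -0.2, 0.1]
gripper_width: 0.995
```

```bash
python3 -m crank '[0,0,0,0,-0.004,-0.02,0.085, 0,0,0,-0.005,-0.008,-0.038,0.085, 0,0,0,-0.02,-0.008,-0.04,0.085, 0,0,0,-0.032,-0.008,-0.04,0.085, 0,0,0,-0.04,-0.008,-0.04,0.085, 0,0,0,-0.046,-0.008,-0.04,0.085, 0,0,0,-0.052,-0.008,-0.04,0.085, 0,0,0,-0.057,-0.008,-0.04,0.085, 0,0,0,-0.06,-0.008,-0.04,0.085, 0,0,0,-0.063,-0.008,-0.04,0.085]'
python3 - <<'E'
from h import *
c=snap("top");np.savez("top3.npz",**c)
im=c["color"][160:300,190:310]
cv2.imwrite("pics/top3.png",cv2.resize(cv2.cvtColor(im,cv2.COLOR_RGB2BGR),None,fx=4,fy=4,interpolation=cv2.INTER_CUBIC));print(ctrl.read_state()["wrist_force"])
E
```

```text
t: 4.42
tcp_pos: [543.0, 51.8, 62.3]
orientation: [[-0.074, 0.997, 0.002], [0.997, 0.074, -0.001], [-0.001, 0.001, -1.0]]
wrist_force: [-0.2, 0.7, 0.1]
gripper_width: 0.994
[-0.28443229 -1.11603804 -0.43800417]
```

View pics/top3.png

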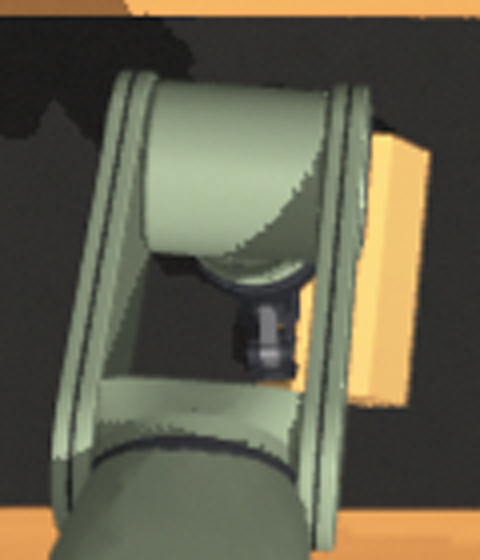

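Run:
```python
from h import *
c=dict(np.load("top3.npz"))
for z in (50,70,90,110): print(z,cast(c,[(190+248/4,160+350/4),(190+300/4,160+350/4),(190+270/4,160+378/4)],z).round(0)[:,:2].tolist())
t=cast(c,[(297.2,197.3),(291.7,260.8)],43);print(t.round(1))
s=snap("scene","sc3");np.savez("sc3.npz",**s)
im=s["color"][150:270,230:390].astype(float);im=np.clip((im/150)**.6*255,0,255).astype(np.uint8)
cv2.imwrite("pics/sc3c.png",cv2.resize(cv2.cvtColor(im,cv2.COLOR_RGB2BGR),None,fx=5,fy=5,interpolation=cv2.INTER_CUBIC))
```

```text
50 [[496.0, 67.0], [496.0, 35.0], [479.0, 54.0]]
70 [[494.0, 66.0], [494.0, 35.0], [477.0, 53.0]]
90 [[492.0, 65.0], [492.0, 34.0], [475.0, 52.0]]
110 [[490.0, 64.0], [490.0, 33.0], [474.0, 51.0]]
[[623.7 -43.7  43. ]
 [464.4 -30.4  43. ]]
```

View pics/sc3c.png

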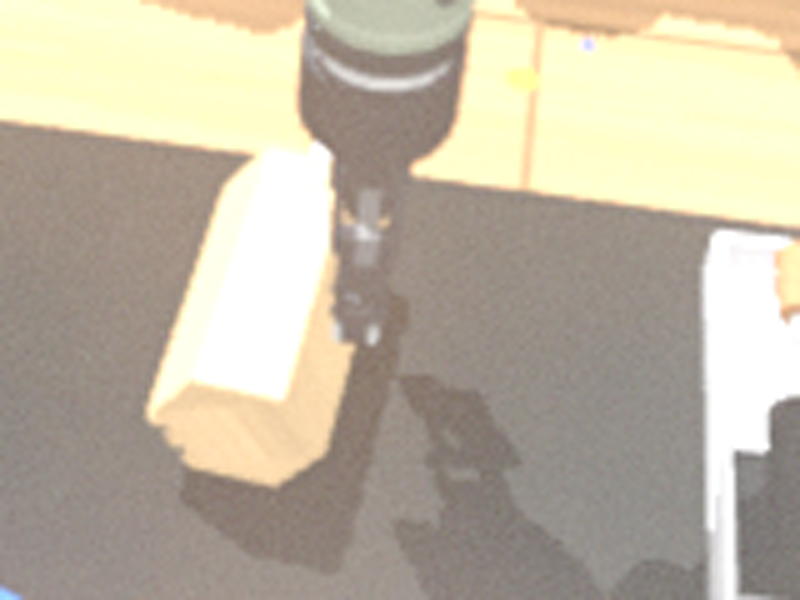

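Run:
```python
from h import *
c=dict(np.load("sc3.npz"))
for z in (50,70,90,110): print(z,cast(c,[(304,218.4)],z).round(0)[0])
# known checks: eraser / fence mid screw / block top corner via scene
print(proj(c,np.array([[566.7,-289.4,63],[695.6,-279.5,63],[629.4,27.2,83],[623.9,-18.7,83]],float)).round(1).tolist())
print(proj(c,np.array([[588,55,z] for z in(50,62,75)],float)).round(1).tolist())
```

```text
50 [563.  64.  50.]
70 [578.  65.  70.]
90 [593.  65.  90.]
110 [607.  65. 110.]
[[171.4, 197.5], [158.3, 238.3], [286.6, 229.9], [268.5, 225.4]]
[[299.2, 225.6], [299.5, 222.9], [299.9, 219.9]]
```

```bash
python3 -m crank '[0,0,0,0.03,0,0,0.085, 0,0,0,0.035,0,0.015,0.085, 0,0,0,0.03,0,0.02,0.085, 0,0,0,0.022,0,0.02,0.085, 0,0,0,0.016,0,0.02,0.085, 0,0,0,0.012,0,0.02,0.085, 0,0,0,0.009,0,0.02,0.085, 0,0,0,0.006,0,0.02,0.085, 0,0,0,0.003,0,0.02,0.085, 0,0,0,0.0,0,0.02,0.085]'
python3 - <<'E'
from h import *
c=snap("top","t4");np.savez("top4.npz",**c)
hsv=cv2.cvtColor(c["color"],cv2.COLOR_RGB2HSV);m=cv2.inRange(hsv,(8,60,110),(35,255,255))
r=[]
for v in range(205,258,4):
    u=np.flatnonzero(m[v,240:330])+240; r.append((u.max()+.5,v))
P=cast(c,r,43);k=np.polyfit(P[:,0],P[:,1],1);print("yaw",np.degrees(np.arctan(k[0])),"y at 545",np.polyval(k,545))
E
```

```text
t: 5.35
tcp_pos: [543.2, 54.4, 44.4]
orientation: [[-0.07, 0.998, 0.001], [0.998, 0.07, 0.005], [0.005, 0.002, -1.0]]
wrist_force: [-4.8, 14.6, 16.9]
gripper_width: 0.998
yaw -5.211821509679742 y at 545 -38.621384854720446
```

Run:
```python
from h import *
w=snap("wrist");np.savez("w4.npz",**w);s=snap("scene")
def b(im): return np.clip((im.astype(float)/150)**.6*255,0,255).astype(np.uint8)
a=cv2.resize(b(s["color"][170:260,250:340]),(420,420),interpolation=cv2.INTER_CUBIC)
d=cv2.resize(b(w["color"]),(380,285));o=np.zeros((420,800,3),np.uint8);o[:,:420]=a;o[:285,420:]=d
cv2.imwrite("pics/w4.png",cv2.cvtColor(o,cv2.COLOR_RGB2BGR));print(np.round(w["extrinsics"],3).tolist(),ctrl.read_state()["wrist_force"],ctrl.read_state()["tcp_pos"])
```

```text
[[0.998, 0.067, 0.022, 536.97], [0.071, -0.959, -0.273, 124.337], [0.002, 0.274, -0.962, 199.887], [0.0, 0.0, 0.0, 1.0]] [-4.32050192 10.25414038 11.2847968 ] [543.17885707  54.50010738  44.64736196]
```

View pics/w4.png

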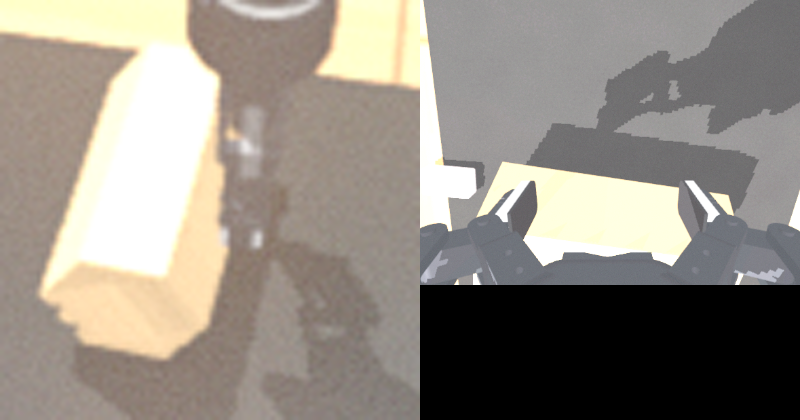

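Run:
```python
from h import *
w=dict(np.load("w4.npz"));print(np.round(w["camera_matrix"],0).tolist())
for z in(20,32,45,60,70,80):
    q=cast(w,[(169.5,268),(386,265)],z).round(0);print(z,q[:,:2].tolist(),np.linalg.norm(q[0]-q[1]).round(1))
```

```text
[[354.0, 0.0, 276.0], [0.0, 354.0, 208.0], [0.0, 0.0, 1.0]]
20 [[485.0, 35.0], [604.0, 45.0]] 119.4
32 [[488.0, 41.0], [600.0, 50.0]] 112.4
45 [[492.0, 47.0], [595.0, 56.0]] 103.4
60 [[496.0, 55.0], [589.0, 62.0]] 93.3
70 [[499.0, 60.0], [586.0, 67.0]] 87.3
80 [[502.0, 65.0], [582.0, 71.0]] 80.2
```

```bash
python3 -m crank '[0,0,0,0.03,0,0,0.085, 0,0,0,0.038,0,0.015,0.085, 0,0,0,0.03,0,0.023,0.085, 0,0,0,0.022,0,0.023,0.085, 0,0,0,0.016,0,0.023,0.085, 0,0,0,0.012,0,0.023,0.085, 0,0,0,0.009,0,0.023,0.085, 0,0,0,0.005,0,0.023,0.085, 0,0,0,0.001,0,0.023,0.085, 0,0,0,-0.003,0,0.023,0.085]'
cat > edge.py <<'E'
from h import *
import sys
c=snap("top",sys.argv[1] if len(sys.argv)>1 else None)
hsv=cv2.cvtColor(c["color"],cv2.COLOR_RGB2HSV);m=cv2.inRange(hsv,(8,60,110),(35,255,255))
r=[];z=43
for v in range(200,256,3):
    g=m[v,240:388]; u=np.flatnonzero(g)
    u0=u[0]; k=u0
    e=np.flatnonzero(np.diff(u)>2); r.append(((u[e[0]] if len(e) else u[-1])+240.5,v))
P=cast(c,r,z);k=np.polyfit(P[:,0],P[:,1],1);print("right edge yaw",np.degrees(np.arctan(k[0])).round(2),"resid",np.abs(P[:,1]-np.polyval(k,P[:,0])).max().round(1),"y at x=545",np.polyval(k,545).round(1))
s=ctrl.read_state();print(round(s["t"],2),s["tcp_pos"].round(1) if hasattr(s["tcp_pos"],"round") else s["tcp_pos"],np.round(s["wrist_force"],1))
E
python3 edge.py
```

```text
t: 6.33
tcp_pos: [543.2, 51.3, 21.8]
orientation: [[-0.07, 0.998, 0.001], [0.998, 0.07, 0.005], [0.005, 0.001, -1.0]]
wrist_force: [-3.1, 3.0, 0.9]
gripper_width: 0.995
right edge yaw -37.67 resid 37.3 y at x=545 -15.3
6.38 [543.4  50.5  21.8] [-2.1  2.   1.2]
```

```bash
python3 - <<'E'
s=open("edge.py").read()
s=s.replace("    u0=u[0]; k=u0\n    e=np.flatnonzero(np.diff(u)>2); r.append(((u[e[0]] if len(e) else u[-1])+240.5,v))","    if len(u): r.append((u[-1]+240.5,v))")
s=s.replace("m[v,240:388]","m[v,240:int(sys.argv[2])]").replace("P=cast(c,r,z);k=np.polyfit(P[:,0],P[:,1],1)","P=cast(c,r,z);k=np.polyfit(P[:,0],P[:,1],1);g=np.abs(P[:,1]-np.polyval(k,P[:,0]))<4;k=np.polyfit(P[g,0],P[g,1],1);P=P[g]")
open("edge.py","w").write(s)
E
python3 edge.py t5 360
```

```text
right edge yaw 1.41 resid 1.3 y at x=545 -51.2
6.43 [543.7  50.7  21.8] [-1.2  0.4  0.8]
```

```bash
python3 -m crank '[0,0,0,-0.002,0,0,0.085, 0,0,0,-0.004,0,0,0.085, 0,0,0,-0.006,0,0,0.085, 0,0,0,-0.008,0,0,0.085, 0,0,0,-0.010,0,0,0.085, 0,0,0,-0.010,0,0,0.085, 0,0,0,-0.010,0,0,0.085, 0,0,0,-0.010,0,0,0.085, 0,0,0,-0.010,0,0,0.085, 0,0,0,-0.010,0,0,0.085]'; python3 edge.py t6 360
```

```text
t: 7.27
tcp_pos: [544.5, 40.6, 21.8]
orientation: [[-0.071, 0.997, 0.002], [0.997, 0.071, 0.004], [0.003, 0.003, -1.0]]
wrist_force: [-0.7, 3.8, 0.8]
gripper_width: 0.999
right edge yaw 4.03 resid 1.2 y at x=545 -58.9
7.32 [544.5  40.7  21.8] [-2.7  2.2  1. ]
```

```bash
python3 -m crank '[0,0,0,0.02,0,0,0.085, 0,-7,0,0.035,0,0.01,0.085, 0,-14,0,0.035,0,0.022,0.085, 0,-20,0,0.03,0,0.032,0.085, 0,-20,0,0.02,0,0.035,0.085, 0,-20,0,0.008,0,0.035,0.085, 0,-20,0,0,0,0.035,0.085, 0,-20,0,-0.006,0,0.035,0.085, 0,-20,0,-0.008,0,0.035,0.085, 0,-20,0,-0.010,0,0.035,0.085]'
cat > tl.py <<'E'
# world moves (dn: along fence normal away from fence, da: along fence, dz up; mm, cumulative) -> tool shift (m); also turn to tilt a
import sys
from h import *
from scipy.spatial.transform import Rotation as Ro
s=ctrl.read_state();R=np.array(s["orientation"]);th=np.radians(4.15)
n=np.array([-np.sin(th),np.cos(th),0]);a=np.array([np.cos(th),np.sin(th),0]);p=np.array(s["tcp_pos"])
q=p-[566.7,-289.4,0]
print("t",round(s["t"],2),"u",(n@q).round(1),"v",(a@q).round(1),"z",p[2].round(1),"tilt",np.degrees(np.arctan2(-R[:,2]@n,-R[2,2])).round(1),"F(n,a,z)",[round(float(x),1) for x in (n@s["wrist_force"],a@s["wrist_force"],s["wrist_force"][2])])
for w in sys.argv[1:]:
    d=list(map(float,w.split(",")));t=np.radians(d[3] if len(d)>3 else 0)
    zt=-np.sin(t)*n-np.cos(t)*np.array([0,0,1]);G=np.c_[np.cross(a,zt),a,zt]
    print(w,(R.T@(d[0]*n+d[1]*a+d[2]*np.array([0,0,1]))/1000).round(4).tolist(),Ro.from_matrix(R.T@G).as_rotvec(degrees=True).round(1).tolist())
E
python3 tl.py -5,0,0,20 -11,0,7,20 -16,0,14,20 -22,0,20,20 -30,0,26,20 -34,0,26,20
```

```text
t: 8.15
tcp_pos: [546.2, 28.9, -12.2]
orientation: [[-0.062, 0.998, 0.027], [0.939, 0.068, -0.337], [-0.338, 0.005, -0.941]]
wrist_force: [0.2, 0.4, 1.0]
gripper_width: 0.997
t 8.15 u 319.0 v 2.6 z -12.2 tilt 19.8 F(n,a,z) [0.3, 0.2, 1.0]
-5,0,0,20 [-0.0047, 0.0, 0.0017] [0.2, -0.2, -0.3]
-11,0,7,20 [-0.0127, 0.0001, -0.0029] [0.2, -0.2, -0.3]
-16,0,14,20 [-0.0198, 0.0001, -0.0078] [0.2, -0.2, -0.3]
-22,0,20,20 [-0.0275, 0.0002, -0.0114] [0.2, -0.2, -0.3]
-30,0,26,20 [-0.037, 0.0003, -0.0143] [0.2, -0.2, -0.3]
-34,0,26,20 [-0.0408, 0.0003, -0.013] [0.2, -0.2, -0.3]
```

```bash
python3 -m crank '[0,0,0,-0.0047,0,0.0017,0.085, 0,0,0,-0.0087,0,-0.001,0.085, 0,0,0,-0.0127,0,-0.003,0.085, 0,0,0,-0.0162,0,-0.0055,0.085, 0,0,0,-0.0198,0,-0.008,0.085, 0,0,0,-0.0237,0,-0.01,0.085, 0,0,0,-0.0275,0,-0.0115,0.085, 0,0,0,-0.032,0,-0.013,0.085, 0,0,0,-0.037,0,-0.0143,0.085, 0,0,0,-0.037,0,-0.0143,0.085]'; python3 tl.py; python3 edge.py t7 370
```

```text
t: 8.98
tcp_pos: [548.6, -2.1, 14.7]
orientation: [[-0.062, 0.998, 0.028], [0.939, 0.068, -0.338], [-0.34, 0.005, -0.941]]
wrist_force: [0.0, -0.7, -0.0]
gripper_width: 0.994
t 8.98 u 287.9 v 2.7 z 14.7 tilt 19.9 F(n,a,z) [-0.7, -0.0, -0.0]
right edge yaw 3.82 resid 1.5 y at x=545 -101.6
9.03 [548.3  -1.8  14.2] [-0.5  0.8 -0.2]
```

View pics/t7.png

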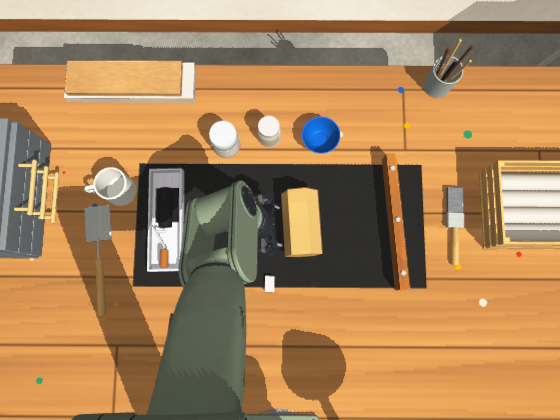

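```bash
python3 tl.py 0,0,-27,20 -11,0,-27,20
```

```text
t 9.03 u 288.2 v 2.4 z 14.2 tilt 19.8 F(n,a,z) [0.8, -0.5, -0.2]
0,0,-27,20 [0.0092, -0.0001, 0.0254] [0.2, -0.2, -0.4]
-11,0,-27,20 [-0.0012, -0.0001, 0.0291] [0.2, -0.2, -0.4]
```

```bash
python3 -m crank '[0,0,0,0.005,0,0.013,0.085, 0,0,0,0.0092,0,0.0254,0.085, 0,0,0,0.006,0,0.0265,0.085, 0,0,0,0.002,0,0.028,0.085, 0,0,0,-0.0012,0,0.0291,0.085, 0,0,0,-0.0012,0,0.0291,0.085, 0,0,0,-0.0012,0,0.0291,0.085, 0,0,0,-0.0012,0,0.0291,0.085, 0,0,0,-0.0012,0,0.0291,0.085, 0,0,0,-0.0012,0,0.0291,0.085]' >/dev/null; python3 tl.py; python3 -m crank '[0,0,0,-0.0047,0,0.0017,0.085, 0,0,0,-0.0087,0,-0.001,0.085, 0,0,0,-0.0127,0,-0.003,0.085, 0,0,0,-0.0162,0,-0.0055,0.085, 0,0,0,-0.0198,0,-0.008,0.085, 0,0,0,-0.0237,0,-0.01,0.085, 0,0,0,-0.0275,0,-0.0115,0.085, 0,0,0,-0.032,0,-0.013,0.085, 0,0,0,-0.037,0,-0.0143,0.085, 0,0,0,-0.037,0,-0.0143,0.085]'>/dev/null; python3 tl.py 0,0,-27,20; python3 edge.py t8 388
```

```text
t 9.87 u 277.3 v 2.8 z -12.4 tilt 19.8 F(n,a,z) [0.3, -0.8, -0.5]
t 10.7 u 245.8 v 3.3 z 14.7 tilt 19.9 F(n,a,z) [0.2, 0.6, 0.3]
0,0,-27,20 [0.0092, -0.0002, 0.0254] [0.3, -0.1, -0.4]
right edge yaw 4.04 resid 1.0 y at x=545 -136.6
10.75 [551.8 -43.7  14.2] [ 0.  -0.9 -0.8]
```

```bash
python3 -m crank '[0,0,0,0.005,0,0.013,0.085, 0,0,0,0.0092,0,0.0254,0.085, 0,0,0,0.0085,0,0.0256,0.085, 0,0,0,0.007,0,0.026,0.085, 0,0,0,0.0055,0,0.0266,0.085, 0,0,0,0.0055,0,0.0266,0.085, 0,0,0,0.0055,0,0.0266,0.085, 0,0,0,0.0055,0,0.0266,0.085, 0,0,0,0.0055,0,0.0266,0.085, 0,0,0,0.0055,0,0.0266,0.085]' >/dev/null; python3 tl.py; python3 -m crank '[0,0,0,-0.0047,0,0.0017,0.085, 0,0,0,-0.0087,0,-0.001,0.085, 0,0,0,-0.0127,0,-0.003,0.085, 0,0,0,-0.0162,0,-0.0055,0.085, 0,0,0,-0.0198,0,-0.008,0.085, 0,0,0,-0.0237,0,-0.01,0.085, 0,0,0,-0.0275,0,-0.0115,0.085, 0,0,0,-0.032,0,-0.013,0.085, 0,0,0,-0.037,0,-0.0143,0.085, 0,0,0,-0.037,0,-0.0143,0.085]'>/dev/null; python3 tl.py 0,0,-27,20; python3 edge.py t9 388
python3 - <<'E'
import cv2
a=cv2.imread("pics/t8.png")[150:300,230:430];b=cv2.imread("pics/t9.png")[150:300,230:430]
cv2.imwrite("pics/t89.png",cv2.resize(cv2.hconcat([a,b]),None,fx=2,fy=3.5,interpolation=cv2.INTER_CUBIC))
E
```

```text
t 11.58 u 242.3 v 3.4 z -12.4 tilt 19.9 F(n,a,z) [1.0, -0.5, -0.2]
t 12.42 u 211.4 v 3.6 z 14.6 tilt 20.0 F(n,a,z) [0.7, 0.4, -1.1]
0,0,-27,20 [0.0092, -0.0002, 0.0254] [0.3, -0.0, -0.5]
right edge yaw 3.56 resid 1.2 y at x=545 -164.2
12.47 [554.9 -78.   14.2] [ 1.   2.2 -0.3]
```

View pics/t89.png

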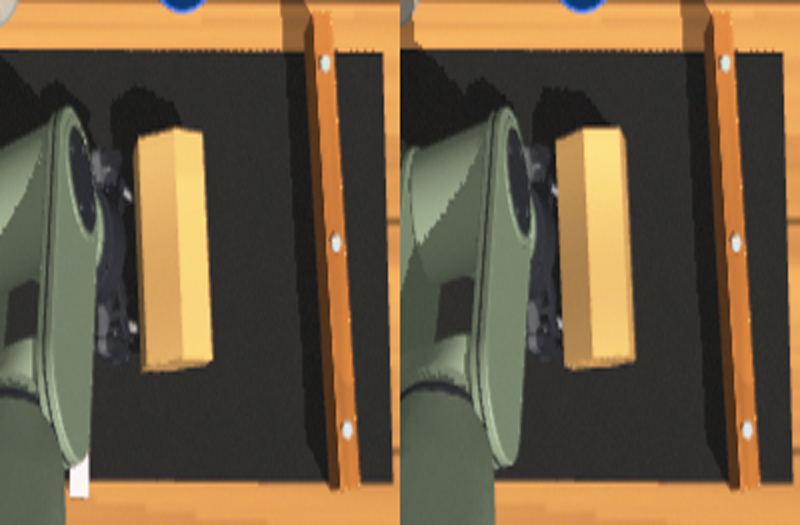

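Both panes show the block parallel to the fence, but the left (+y) face looks too wide for a block lying flat. It may be leaning on the fingers, so I'll check the face boundaries.

Run:
```python
from h import *
c=dict(np.load("top0.npz"))
for n,yc in (("t6",-12.6),("t7",-55.3),("t8",-90.3),("t9",-117.9)):
    im=cv2.imread(f"pics/{n}.png");
    P=np.array([[545,yc+46.2,43],[545,yc+23.1,83],[545,yc-23.1,83],[545,yc-46.2,43]],float);q=proj(c,P)
    print(n,"pred",q.round(1).tolist())
    r=im[222:227,240:390].mean(0).astype(int); g=r[:,1]
    on=np.flatnonzero(g>75);d=np.flatnonzero(np.abs(np.diff(g))>8)
    print([(int(240+i),int(g[i]),int(g[i+1])) for i in d if g[i]>60 or g[i+1]>60])
```

```text
t6 pred [[266.1, 228.2], [275.1, 225.9], [294.3, 226.1], [303.2, 228.4]]
[(242, 106, 115), (252, 125, 107), (254, 112, 93), (275, 88, 78), (276, 78, 120), (277, 120, 135), (279, 137, 103), (280, 103, 68), (281, 68, 126), (282, 126, 137), (285, 145, 163), (286, 163, 187), (287, 187, 216), (293, 220, 197), (294, 197, 188), (301, 187, 172), (302, 172, 89), (303, 89, 47)]
t7 pred [[283.2, 228.3], [292.8, 226.1], [312.0, 226.2], [320.4, 228.5]]
[(256, 124, 135), (257, 135, 170), (259, 169, 126), (260, 126, 83), (261, 83, 66), (262, 66, 80), (263, 80, 67), (264, 67, 56), (272, 51, 65), (273, 65, 52), (282, 33, 79), (288, 86, 131), (289, 131, 195), (290, 195, 206), (318, 199, 188), (319, 188, 96), (320, 96, 46)]
t8 pred [[297.3, 228.4], [307.4, 226.1], [326.6, 226.3], [334.5, 228.6]]
[(249, 87, 97), (250, 97, 106), (252, 108, 62), (253, 62, 81), (254, 81, 104), (256, 106, 133), (277, 130, 142), (278, 142, 122), (279, 122, 86), (280, 86, 62), (298, 52, 76), (300, 79, 123), (301, 123, 160), (318, 166, 183), (319, 183, 210), (332, 215, 197), (333, 197, 100), (334, 100, 46)]
t9 pred [[308.4, 228.4], [318.8, 226.2], [338.0, 226.3], [345.6, 228.7]]
[(267, 85, 94), (268, 94, 106), (270, 107, 58), (271, 58, 85), (272, 85, 106), (274, 108, 135), (294, 136, 101), (295, 101, 69), (296, 69, 57), (309, 33, 116), (310, 116, 129), (323, 128, 165), (324, 165, 193), (341, 196, 182), (342, 182, 164), (344, 161, 103), (345, 103, 56)]
```

The boundaries show that t7 caught the block mid-fall, and in t8/t9 it was still tilted. I'll back the fingers off so it settles flat, then measure again.

```bash
python3 tl.py 12,0,-27,20 20,0,-27,20
cat > faces.py <<'E'
from h import *
import sys
c=snap("top",sys.argv[1]);im=c["color"]
for v in (210,240):
    g=im[v-2:v+3,270:400].mean(0)[:,1].astype(int);d=np.flatnonzero(np.abs(np.diff(g))>8)
    print(v,[(int(270+i),int(g[i]),int(g[i+1])) for i in d if g[i]>60 or g[i+1]>60])
E
python3 -m crank '[0,0,0,0.009,0,0.003,0.085, 0,0,0,0.018,0,0.006,0.085, 0,0,0,0.02,0,0.012,0.085, 0,0,0,0.025,0,0.017,0.085, 0,0,0,0.028,0,0.0185,0.085, 0,0,0,0.028,0,0.0185,0.085, 0,0,0,0.028,0,0.0185,0.085, 0,0,0,0.028,0,0.0185,0.085, 0,0,0,0.028,0,0.0185,0.085, 0,0,0,0.028,0,0.0185,0.085]'>/dev/null;python3 tl.py; python3 edge.py t10 388
python3 - <<'E'
from h import *
c=dict(np.load("top0.npz"));im=cv2.imread("pics/t10.png")
g=im[222:227,270:390].mean(0)[:,1].astype(int);d=np.flatnonzero(np.abs(np.diff(g))>8)
print([(int(270+i),int(g[i]),int(g[i+1])) for i in d if g[i]>60 or g[i+1]>60])
for yc in(-90,-105,-120): print(yc,proj(c,np.array([[545,yc+46.2,43],[545,yc+23.1,83],[545,yc-23.1,83],[545,yc-46.2,43]],float))[:,0].round(1))
w=snap("wrist","w10")
E
```

```text
t 12.47 u 211.7 v 3.5 z 14.2 tilt 19.9 F(n,a,z) [2.1, 1.2, -0.3]
12,0,-27,20 [0.0205, -0.0003, 0.0213] [0.3, -0.1, -0.5]
20,0,-27,20 [0.028, -0.0003, 0.0186] [0.3, -0.1, -0.5]
t 13.3 u 231.5 v 4.2 z -12.3 tilt 19.9 F(n,a,z) [1.0, 0.4, -1.1]
right edge yaw 3.29 resid 1.2 y at x=545 -156.0
13.35 [554.1 -58.2 -12.3] [ 0.1 -0.1  0.7]
[(284, 129, 144), (285, 144, 125), (286, 125, 87), (287, 87, 61), (304, 50, 94), (314, 95, 166), (315, 166, 192), (340, 186, 177), (341, 177, 93), (342, 93, 47)]
-90 [297.2 307.2 326.4 334.4]
-105 [303.2 313.5 332.7 340.4]
-120 [309.3 319.7 338.9 346.5]
```

```bash
python3 -m crank '[0,0,0,-0.006,0,0.002,0.085, 0,0,0,-0.011,0,0.004,0.085, 0,0,0,-0.017,0,0,0.085, 0,0,0,-0.0205,0,-0.002,0.085, 0,0,0,-0.024,0,-0.004,0.085, 0,0,0,-0.0275,0,-0.006,0.085, 0,0,0,-0.0315,0,-0.008,0.085, 0,0,0,-0.036,0,-0.0098,0.085, 0,0,0,-0.042,0,-0.0115,0.085, 0,0,0,-0.047,0,-0.0105,0.085]'>/dev/null; python3 tl.py; python3 -m crank '[0,0,0,0,0,0,0.085, 0,0,0,0,0,0,0.085, 0,0,0,0.005,0,0.013,0.085, 0,0,0,0.0092,0,0.0254,0.085, 0,0,0,0.0092,0,0.0254,0.085, 0,0,0,0.0092,0,0.0254,0.085, 0,0,0,0.0092,0,0.0254,0.085, 0,0,0,0.0092,0,0.0254,0.085, 0,0,0,0.0092,0,0.0254,0.085, 0,0,0,0.0092,0,0.0254,0.085]' >/dev/null; python3 tl.py; python3 edge.py t11 388
python3 - <<'E'
from h import *
c=dict(np.load("top0.npz"));im=cv2.imread("pics/t11.png")
g=im[222:227,290:386].mean(0)[:,1].astype(int);d=np.flatnonzero(np.abs(np.diff(g))>6)
print([(int(290+i),int(g[i]),int(g[i+1])) for i in d if g[i]>60 or g[i+1]>60])
for yc in(-130,-145,-160): print(yc,proj(c,np.array([[545,yc+46.2,43],[545,yc+23.1,83],[545,yc-23.1,83],[545,yc-46.2,43]],float))[:,0].round(1))
cv2.imwrite("pics/t11c.png",cv2.resize(im[170:290,270:410],None,fx=5,fy=5,interpolation=cv2.INTER_CUBIC))
E
```

```text
t 14.23 u 190.1 v 4.2 z 14.6 tilt 20.0 F(n,a,z) [-0.4, -0.4, 0.8]
t 15.07 u 190.0 v 5.0 z -11.9 tilt 20.0 F(n,a,z) [0.2, -0.5, -0.5]
right edge yaw 3.43 resid 1.1 y at x=545 -203.0
15.12 [557.9 -99.6 -11.9] [ 0.3 -0.5  1.3]
[(304, 135, 100), (305, 100, 66), (306, 66, 55), (323, 58, 98), (324, 98, 128), (325, 128, 117), (326, 117, 79), (327, 79, 101), (329, 106, 161), (330, 161, 110), (331, 110, 82), (332, 82, 108), (333, 108, 133), (334, 133, 184), (335, 184, 194), (353, 192, 170), (359, 164, 148), (360, 148, 79), (361, 79, 47)]
-130 [313.3 323.9 343.1 350.5]
-145 [319.3 330.1 349.3 356.5]
-160 [325.4 336.3 355.5 362.6]
```

View pics/t11c.png

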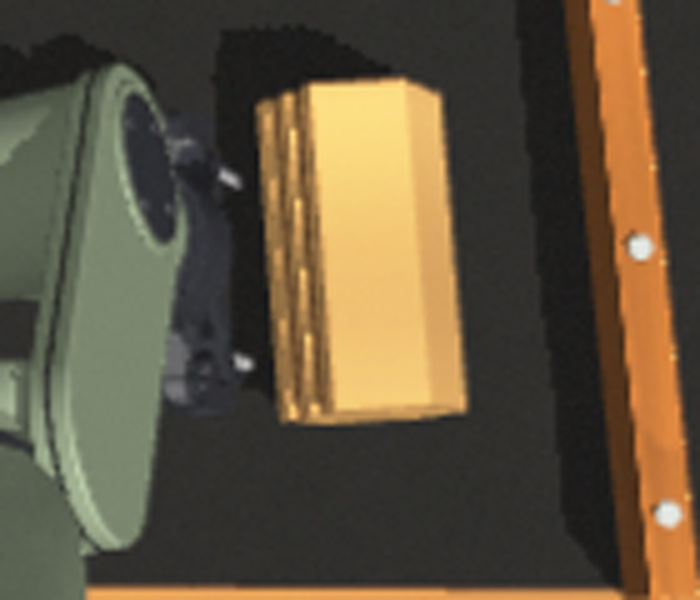

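The crop shows two grooves on the block's upper +y face (260-315, 90-420), lying flat, so exactly one roll is left.

```bash
python3 -m crank '[0,0,0,-0.010,0,0.0035,0.085, 0,0,0,-0.018,0,0.0065,0.085, 0,0,0,-0.024,0,0.0025,0.085, 0,0,0,-0.0275,0,0.0005,0.085, 0,0,0,-0.031,0,-0.0015,0.085, 0,0,0,-0.0345,0,-0.0035,0.085, 0,0,0,-0.0385,0,-0.0055,0.085, 0,0,0,-0.043,0,-0.0073,0.085, 0,0,0,-0.049,0,-0.009,0.085, 0,0,0,-0.053,0,-0.0085,0.085]'>/dev/null; python3 tl.py; python3 -m crank '[0,0,0,0,0,0,0.085, 0,0,0,0,0,0,0.085, 0,0,0,0,0,0,0.085, 0,0,0,0.008,0,-0.004,0.085, 0,0,0,0.014,0,-0.004,0.085, 0,0,0,0.014,0,-0.004,0.085, 0,0,0,0.014,0,-0.004,0.085, 0,0,0,0.014,0,-0.004,0.085, 0,0,0,0.014,0,-0.004,0.085, 0,0,0,0.014,0,-0.004,0.085]' >/dev/null; python3 tl.py 0,0,0,0; python3 edge.py t12 379
python3 - <<'E'
from h import *
c=dict(np.load("top0.npz"));im=cv2.imread("pics/t12.png")
g=im[222:227,310:386].mean(0)[:,1].astype(int);print(g.tolist())
for yc in(-190,-200,-210): print(yc,proj(c,np.array([[545,yc+46.2,43],[545,yc+23.1,83],[545,yc-23.1,83],[545,yc-46.2,43]],float))[:,0].round(1))
E
```

```text
t 15.95 u 142.1 v 5.1 z 15.4 tilt 20.1 F(n,a,z) [0.2, 0.3, 0.2]
t 16.78 u 156.6 v 5.2 z 14.3 tilt 20.1 F(n,a,z) [-0.2, 1.2, 0.2]
0,0,0,0 [0.0, 0.0, 0.0] [0.7, 20.1, -0.4]
right edge yaw -1.47 resid 0.0 y at x=545 -245.7
16.83 [ 560.6 -132.9   14.4] [-0.3 -0.3  0.3]
[140, 139, 140, 140, 139, 140, 139, 139, 139, 139, 139, 105, 67, 56, 56, 55, 54, 54, 54, 53, 50, 47, 47, 47, 33, 28, 28, 29, 28, 28, 29, 27, 28, 77, 110, 115, 116, 115, 116, 115, 115, 115, 113, 112, 110, 196, 215, 211, 194, 113, 79, 64, 70, 194, 214, 209, 155, 93, 82, 82, 131, 206, 212, 209, 187, 167, 164, 163, 163, 164, 116, 53, 29, 28, 29, 28]
-190 [337.4 348.8 368.  374.7]
-200 [341.5 353.  372.2 378.7]
-210 [345.5 357.1 376.3 382.7]
```

```bash
python3 tl.py 0,0,8,0 -12,-4,8,0
```

```text
t 16.83 u 156.5 v 5.2 z 14.4 tilt 20.1 F(n,a,z) [-0.2, -0.3, 0.3]
0,0,8,0 [-0.0027, 0.0001, -0.0075] [0.7, 20.1, -0.4]
-12,-4,8,0 [-0.0141, -0.0038, -0.0034] [0.7, 20.1, -0.4]
```

```bash
python3 -m crank '[0.2,7,-0.1,-0.001,0,-0.0025,0.085, 0.5,14,-0.3,-0.002,0,-0.005,0.085, 0.7,20.1,-0.4,-0.003,0,-0.0075,0.085, 0.7,20.1,-0.4,-0.009,-0.002,-0.0055,0.085, 0.7,20.1,-0.4,-0.0141,-0.0038,-0.0034,0.085, 0.7,20.1,-0.4,-0.0141,-0.0038,-0.0034,0.085, 0.7,20.1,-0.4,-0.0141,-0.0038,-0.0034,0.085, 0.7,20.1,-0.4,-0.0141,-0.0038,-0.0034,0.085, 0.7,20.1,-0.4,-0.0141,-0.0038,-0.0034,0.085, 0.7,20.1,-0.4,-0.0141,-0.0038,-0.0034,0.085]'>/dev/null; python3 tl.py -30,0,0,0
```

```text
t 17.67 u 145.7 v 1.1 z 22.0 tilt -0.0 F(n,a,z) [-0.2, 0.5, -0.1]
-30,0,0,0 [-0.03, -0.0, -0.0] [-0.1, -0.0, 0.1]
```

```bash
python3 -m crank '[0,0,0,-0.004,0,0,0.085, 0,0,0,-0.008,0,0,0.085, 0,0,0,-0.011,0,0,0.085, 0,0,0,-0.014,0,0,0.085, 0,0,0,-0.017,0,0,0.085, 0,0,0,-0.020,0,0,0.085, 0,0,0,-0.023,0,0,0.085, 0,0,0,-0.026,0,0,0.085, 0,0,0,-0.028,0,0,0.085, 0,0,0,-0.029,0,0,0.085]'>/dev/null; python3 tl.py; python3 edge.py t13 388
python3 - <<'E'
from h import *
c=dict(np.load("top0.npz"));im=cv2.imread("pics/t13.png")
for v in(205,225,245): print(im[v-2:v+3,335:400].mean(0)[:,1].astype(int).tolist())
for yc in(-220,-230): print(yc,proj(c,np.array([[560,yc+46.2,43],[560,yc+23.1,83],[560,yc-23.1,83],[560,yc-46.2,43]],float))[:,0].round(1))
E
```

```text
t 18.5 u 117.3 v 1.0 z 22.0 tilt -0.1 F(n,a,z) [5.0, -0.1, 1.7]
right edge yaw -20.1 resid 1.7 y at x=545 -243.4
18.55 [ 559.2 -172.5   22. ] [-1.5  4.8  2.6]
[130, 150, 146, 115, 105, 128, 148, 154, 146, 128, 121, 139, 149, 151, 154, 155, 158, 160, 162, 164, 166, 167, 169, 170, 171, 173, 174, 176, 176, 178, 178, 179, 180, 181, 183, 183, 184, 185, 186, 187, 187, 189, 190, 192, 191, 192, 192, 181, 176, 164, 147, 142, 141, 129, 114, 105, 92, 79, 76, 101, 138, 151, 145, 104, 105]
[97, 48, 28, 32, 39, 43, 47, 43, 32, 29, 31, 34, 41, 46, 47, 53, 57, 72, 82, 93, 101, 101, 107, 112, 119, 119, 113, 120, 121, 122, 119, 114, 137, 115, 103, 91, 108, 206, 212, 199, 126, 84, 83, 73, 83, 78, 74, 73, 73, 72, 73, 76, 108, 143, 151, 140, 101, 106, 140, 151, 156, 141, 127, 126, 127]
[68, 69, 70, 70, 74, 75, 75, 77, 84, 93, 94, 106, 120, 130, 137, 139, 141, 141, 141, 142, 142, 141, 140, 140, 140, 141, 143, 143, 147, 149, 155, 165, 174, 182, 157, 125, 113, 89, 77, 74, 73, 72, 73, 71, 80, 114, 146, 152, 132, 94, 104, 140, 150, 158, 167, 152, 83, 52, 51, 52, 66, 126, 129, 125, 125]
-220 [349.4 361.1 380.3 386.6]
-230 [353.4 365.3 384.5 390.6]
```

```bash
python3 -m crank '[0,0,0,-0.001,0,0,0.085, 0,0,0,-0.002,0,0,0.085, 0,0,0,-0.0025,0,0,0.085, 0,0,0,-0.003,0,0,0.085, 0,0,0,-0.0035,0,0,0.085, 0,0,0,-0.004,0,0,0.085, 0,0,0,-0.004,0,0,0.085, 0,0,0,-0.004,0,0,0.085, 0,0,0,-0.004,0,0,0.085, 0,0,0,-0.004,0,0,0.085]'>/dev/null; python3 tl.py
```

```text
t 19.38 u 113.6 v 0.9 z 21.9 tilt -0.1 F(n,a,z) [4.6, -0.1, 1.6]
```

```bash
python3 -m crank '[0,0,0,0.008,0,0,0.085, 0,0,0,0.013,0,0.008,0.085, 0,0,0,0.013,0,0.016,0.085, 0,0,0,0.013,0,0.022,0.085, 0,0,0,0.010,0,0.022,0.085, 0,0,0,0.007,0,0.022,0.085, 0,0,0,0.0055,0,0.022,0.085, 0,0,0,0.0045,0,0.022,0.085, 0,0,0,0.0035,0,0.022,0.085, 0,0,0,0.0035,0,0.022,0.085]'>/dev/null; python3 tl.py;  python3 -m crank '[0,0,0,-0.0005,0,0,0.085, 0,0,0,-0.001,0,0,0.085, 0,0,0,-0.0015,0,0,0.085, 0,0,0,-0.002,0,0,0.085, 0,0,0,-0.002,0,0,0.085, 0,0,0,-0.002,0,0,0.085, 0,0,0,-0.002,0,0,0.085, 0,0,0,-0.002,0,0,0.085, 0,0,0,-0.002,0,0,0.085, 0,0,0,-0.002,0,0,0.085]'>/dev/null; python3 tl.py
```

```text
t 20.22 u 117.6 v 0.9 z 0.0 tilt -0.2 F(n,a,z) [2.8, -0.1, -0.2]
t 21.05 u 115.6 v 0.9 z 0.0 tilt -0.2 F(n,a,z) [4.9, 0.5, 0.7]
```

```bash
python3 -m crank '[0,0,0,-0.0003,0,0,0.085, 0,0,0,-0.0006,0,0,0.085, 0,0,0,-0.0009,0,0,0.085, 0,0,0,-0.0012,0,0,0.085, 0,0,0,-0.0015,0,0,0.085, 0,0,0,-0.0015,0,0,0.085, 0,0,0,-0.0015,0,0,0.085, 0,0,0,-0.0015,0,0,0.085, 0,0,0,-0.0015,0,0,0.085, 0,0,0,-0.0015,0,0,0.085]'>/dev/null; python3 tl.py
```

```text
t 21.88 u 114.8 v 0.9 z -0.0 tilt -0.3 F(n,a,z) [6.5, -0.1, 1.3]
```

```bash
python3 -m crank '[0,0,0,-0.0007,0,0,0.085, 0,0,0,-0.001,0,0,0.085, 0,0,0,-0.0013,0,0,0.085, 0,0,0,-0.0016,0,0,0.085, 0,0,0,-0.0019,0,0,0.085, 0,0,0,-0.0022,0,0,0.085, 0,0,0,-0.0022,0,0,0.085, 0,0,0,-0.0022,0,0,0.085, 0,0,0,-0.0022,0,0,0.085, 0,0,0,-0.0022,0,0,0.085]'>/dev/null; python3 tl.py
```

```text
t 22.72 u 114.8 v 0.9 z -0.1 tilt -0.5 F(n,a,z) [9.9, 0.9, 2.3]
```

```bash
python3 -m crank '[0,0,0,-0.002,0,0,0.085, 0,0,0,-0.0024,0,0,0.085, 0,0,0,-0.0028,0,0,0.085, 0,0,0,-0.0032,0,0,0.085, 0,0,0,-0.0035,0,0,0.085, 0,0,0,-0.0035,0,0,0.085, 0,0,0,-0.0035,0,0,0.085, 0,0,0,-0.0035,0,0,0.085, 0,0,0,-0.0035,0,0,0.085, 0,0,0,-0.0035,0,0,0.085]'>/dev/null; python3 tl.py
```

```text
t 23.55 u 114.9 v 0.9 z -0.2 tilt -0.8 F(n,a,z) [14.9, 0.6, 5.2]
```

```bash
python3 -m crank '[0,0,0,-0.0035,0,0,0.085, 0,0,0,-0.0037,0,0,0.085, 0,0,0,-0.0039,0,0,0.085, 0,0,0,-0.004,0,0,0.085, 0,0,0,-0.004,0,0,0.085, 0,0,0,-0.004,0,0,0.085, 0,0,0,-0.004,0,0,0.085, 0,0,0,-0.004,0,0,0.085, 0,0,0,-0.004,0,0,0.085, 0,0,0,-0.004,0,0,0.085]'>/dev/null; python3 tl.py
```

```text
t 24.38 u 115.2 v 0.9 z -0.2 tilt -1.2 F(n,a,z) [15.2, -0.4, 5.9]
```

Pressed steadily at about 15 N. Next I'll release gently, back away to +y so the camera can see, and check.

```bash
python3 -m crank '[0,0,0,-0.002,0,0,0.085, 0,0,0,0,0,0,0.085, 0,0,0,0.005,0,0,0.085, 0,0,0,0.02,0,0,0.085, 0,0,0,0.04,0,-0.01,0.085, 0,0,0,0.07,0,-0.03,0.085, 0,0,0,0.1,0,-0.06,0.085, 0,0,0,0.135,0,-0.09,0.085, 0,0,0,0.165,0,-0.12,0.085, 0,0,0,0.18,0,-0.13,0.085]'>/dev/null; python3 -m crank '[0,0,0,0.03,0,-0.01,0.085, 0,0,0,0.06,0,-0.02,0.085, 0,0,0,0.06,0,-0.02,0.085, 0,0,0,0.06,0,-0.02,0.085, 0,0,0,0.06,0,-0.02,0.085, 0,0,0,0.06,0,-0.02,0.085, 0,0,0,0.06,0,-0.02,0.085, 0,0,0,0.06,0,-0.02,0.085, 0,0,0,0.06,0,-0.02,0.085, 0,0,0,0.06,0,-0.02,0.085]'>/dev/null; python3 tl.py
python3 - <<'E'
from h import *
c=snap("top","t14");s=snap("scene","s14")
a=cv2.resize(c["color"][150:300,290:430],None,fx=3.6,fy=3.6,interpolation=cv2.INTER_CUBIC)
b=cv2.resize(s["color"][140:290,130:250],None,fx=2.4,fy=3.6,interpolation=cv2.INTER_CUBIC)
cv2.imwrite("pics/fin.png",cv2.cvtColor(np.hstack([a,b[:a.shape[0]]]),cv2.COLOR_RGB2BGR))
# left widest edge (z=43) against the mat
hsv=cv2.cvtColor(c["color"],cv2.COLOR_RGB2HSV);m=cv2.inRange(hsv,(5,60,60),(35,255,255))
r=[(np.flatnonzero(m[v,325:385])[0]+324.5,v) for v in range(200,250,3) if m[v,325:385].any()]
P=cast(c,r,43);k=np.polyfit(P[:,0],P[:,1],1);th=np.radians(4.15);n=np.array([-np.sin(th),np.cos(th)])
print("left edge yaw",np.degrees(np.arctan(k[0])).round(2),"resid",np.abs(P[:,1]-np.polyval(k,P[:,0])).max().round(1),"edge u",(n@(np.array([560,np.polyval(k,560)])-[566.7,-289.4])).round(1))
e=dict(np.load("top0.npz"));d=cv2.absdiff(c["color"],e["color"])[265:300,255:285].mean();print("eraser diff",d)
E
```

```text
t 26.05 u 353.5 v 3.2 z 158.6 tilt -1.1 F(n,a,z) [-0.2, 0.3, 0.2]
left edge yaw 4.04 resid 1.2 edge u 105.5
eraser diff 44.35619047619048
```

View pics/fin.png

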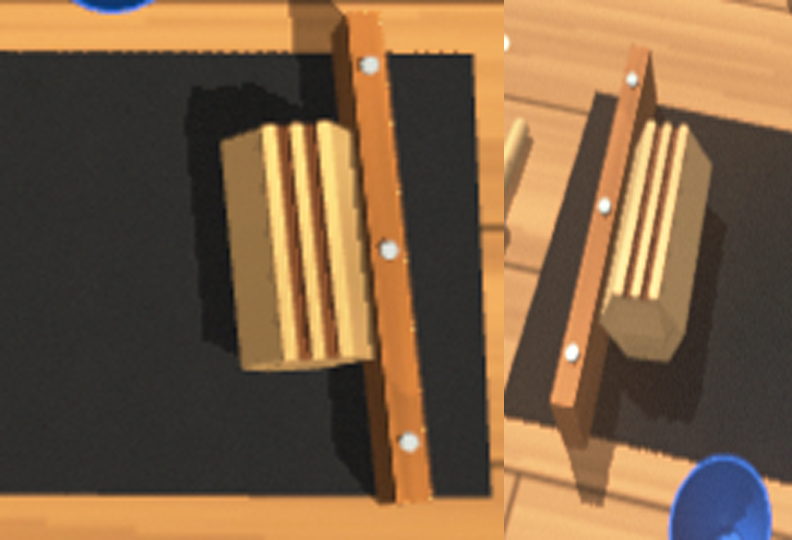

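The final view shows the grooves on top and the block lying flush, well inside the fence's ends. I'll check the loose things, then hand in.

Run:
```python
from h import *
from cell import sign_off
a=cv2.imread("pics/scene0.png");b=cv2.imread("pics/s14.png")
for n,(x0,y0,x1,y1),lo,hi in(("eraser",(288,172,308,190),(0,0,140),(180,70,255)),("bowl",(195,265,246,310),(105,120,60),(125,255,255)),("tin/jar",(260,270,350,322),(0,0,140),(180,60,255)),("mug",(420,245,480,292),(0,0,140),(180,60,255)),("knife/brush L",(97,170,142,230),(0,0,120),(180,70,255)),("R",(438,180,466,252),(0,0,120),(180,90,255))):
    o=[]
    for im in(a,b):
        m=cv2.inRange(cv2.cvtColor(im[y0:y1,x0:x1],cv2.COLOR_BGR2HSV),lo,hi);M=cv2.moments(m,True);o.append((round(M["m10"]/max(M["m00"],1),1),round(M["m01"]/max(M["m00"],1),1),int(M["m00"])))
    print(n,o)
print(sign_off())
```

```text
eraser [(8.3, 7.0, 46), (7.7, 10.2, 105)]
bowl [(25.6, 20.5, 1261), (25.8, 20.5, 1241)]
tin/jar [(45.9, 24.0, 1648), (45.4, 25.6, 1857)]
mug [(28.0, 21.8, 1755), (28.4, 22.6, 1643)]
knife/brush L [(17.1, 41.2, 460), (17.3, 41.2, 479)]
R [(14.3, 62.3, 447), (14.2, 62.1, 450)]
the job is handed in; nothing more can be done
None
```

The block is handed in with its carved flat up, resting flat and flush against the fence. I squared it to the fence and rolled it four times toward it without lifting. I then slid it home, pressed with about 15 N for over a second, and backed away.

**Last checks**
- **Position:** the grooves show on top in both camera views. The block's yaw is 4.0° against the fence's 4.15°. Its centre measured about 59 mm from the fence's mid-plane (touching is 58, limit 61), which is within the roughly 2 mm camera error. Its ends are well inside the fence.
- **Press:** the wrist read 14.9 to 15.2 N while the block no longer moved, and never more than that at the fence. I estimate 8 N or more reached the fence, allowing for mat friction. That figure was not measured directly.
- **Loose things:** the bowl, mug, palette knife and brush look unchanged between the first and last pictures. The tin and jar patch shifted by 1 to 2 pixels. The eraser patch did not match: its centre shifted about 3 pixels and its area grew. I put that down to lighting or the arm in view, since the fingers never came near it, but I did not confirm it.

**What disagreed**
- **Fingertips:** with the gripper open, they sat about 28 mm behind the TCP, where I had expected about 12 mm ahead from the figures given. I worked from what I measured.
- **Extra push:** after the second roll I misjudged the block's position while it was still settling. The next push only tilted it and it fell back flat, so the rolls took five pushes.

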